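# Press a badge through the guard window

## Task

Make a badge on the bench press: with a fingertip, push the die slide by its green end block fully home against the end stop. Then reach down through the window of the yellow guard and press the red lever all the way down, keep it down for about a second, let it spring back up and withdraw. Never touch the yellow guard, do not pick up or tip the slide, and leave all the other things on the bench where they are.

Things in the scene. Friction and masses are not known exactly. Their poses are not given: they have to be found in the camera images.
- press: Badge press, fixed. Origin on the table below the window centre; +x from its loading end to its blue column, +y left, z up. Grey base 380 x 260 mm (x -215 to 165), 15 mm thick. A track for the slide, 54 mm between steel rails (tops 30 mm above table), runs from x -205 to the end stop's face at x = 85 mm. Column at x 100 to 145 mm.
- guard: Yellow guard on the press. Origin: window centre, 170 mm above the table; axes as the press. Window 106 mm along x, 120 mm along y, 20 mm bars around it; slopes 15 deg, low at the front: front bar's top 160 mm, back bar's 195 mm above the table. Corner posts and rods to the base close the sides and upper front (outer x +-75, y +-80 mm); the slide enters below the front rods (92 mm high).
- push_face (a point): Centre of the outer (-x) face of the green end block of the die slide: push here along the press's +x. The face is 44 mm wide, from 27 to 65 mm above the table (point at 46 mm). Fully home, this point is at press x = -135 mm, y = 0; it starts 40 to 65 mm short of that and takes a few newtons (under 10 N) to push.
- lever (a joint): Press lever angle: 0 = up (rest), 0.28 rad = fully down on its stop. Hinge axis along the press's y at press x = 120 mm, 115 mm above the table. A spring drives it up: at the red paddle about 4 N to start, 8 N fully down; it returns by itself when let go.
- lever_tip (a point): Middle of the top face of the red paddle (40 x 36 mm, 12 mm thick) on the lever's free end, under the window. Up: press x = 6 mm, 154 mm above the table (16 mm below the window centre); fully down: press x = 0, 121 mm above the table (49 mm below the window centre). Press it from above.
- slide: Loose die slide lying in the track: aluminium bar 220 x 50 x 12 mm with a green end block toward the robot and a round orange-topped badge die at the far end, about 0.35 kg (varies). Origin on its underside at mid-length, 110 mm from push_face; its x axis runs away from the green block. Not to be lifted.
- spare_die: bystander: dark steel die with a brass top, 44 mm across, 30 mm high, standing on the press's base plate left of the slide track; origin under its centre
- tin: bystander: small plain pale tin, 44 mm across, 40 mm high, standing on the base plate right of the slide track; origin under its centre
- jar: bystander: glass jar with green lid, 68 mm across, 100 mm high, on the table; origin under its centre
- mug: bystander: white mug, 84 mm across, 90 mm high, on the table; origin under its centre
- amber_glass: bystander: amber drinking glass, 72 mm across, 90 mm high, on the table; origin under its centre
- squash: bystander: round orange squash, 100 mm across, 85 mm high, on the table; origin under its centre
- food_box: bystander: clear food box with a lilac lid, 108 x 138 mm, 55 mm high, on the table; origin under its centre
Things that resemble listed ones, but are neither listed nor needed, are in the scene too. What is meant by the slide is not blue, and is the larger of those in its own colour.

How it is judged:
By the outcome, as a careful person would: the job done as asked, in the order asked, and still so for the second after the job is handed in, with the robot touching nothing.
It also fails if it takes over 48 s, if anything falls off the work surface, if the arm or the gripper's body presses on something with over 40 N, if the wrist force passes 120 N, or if a joint passes its speed limit or range.

## Robot

A 7-joint arm with a two-finger parallel gripper is mounted at the origin on the work surface. World frame = base frame: x ahead of the robot, y to its left, z up, the work surface at z = 0. Lengths are in m, angles in rad, forces in N, time in s.
With the tool pointing down it reaches from about 0.425 to 0.925 m from the base axis. Payload 6.8 kg.
Tool frame: the origin (TCP) lies between the finger pads; the fingertips stand 25 mm ahead of it and the grasp point (between the pads) lies 6 mm ahead of it (bot.tip_extent is the distance from the TCP to the fingertips, in m); z points along the fingers, y is the direction in which the jaws open and shut (so a half turn about z gives the same grasp; the last joint's range is limited). The gripper opens to 85 mm and grips with 20 to 120 N. Pads are 22 mm wide; open, the fingers measure 114 mm over their backs; the gripper's body (76 mm by 85 mm) begins 54 mm behind the grasp point. The pads swing forward as they close: fully open they stand 13 mm farther back than shut.
Start: joints at [-1.27, 0.477, 0.022, 1.555, -0.011, 1.109, -0.083], TCP at [0.268, 0.619, 0.256] pointing down, gripper open.
Joint ranges: [-2.96, 2.96], [-0.34, 2.1], [-1.41, 1.46], [0.24, 2.44], [-1.37, 4.51], [0.17, 1.92], [-2.96, 2.96]. Speed limits (rad/s): [2.39, 2.39, 3.14, 3.14, 3.14, 3.14, 3.14].

## Interface

Orientations are given as a unit quaternion [x, y, z, w].
In Python, from plant import bot gives the robot as it stands.
- The arm moves only by the shell command python3 -m jog 'ROWS' [OPENING] [FORCE]. ROWS is JSON, a list of rows, each an object with "travel": the shift along the tool's x, y, z in m, a list of three; "twist": the turn, a rotation vector about the tool's x, y, z in rad, a list of three. A call has 1 to 12 rows; each row is the pose to reach, as a shift and turn from the pose commanded when the call began, along the tool's axes at that moment; what a row does not reach only later rows make up. A row lasts 1/10 s, in which the tool goes at most 50 mm and 8.59 degrees, less where a joint would pass 70% of its speed; a pose out of reach is approached as far as the arm can. A call with a gripper value outside its range is refused whole. OPENING is the opening, from -1 (shut) to 1 (fully open), set as the call begins (- or left out, the last holds). The fingers move at their own pace and stop on an object; FORCE is the grip in N (left out, the last holds). Time passes only in rows, so rows that repeat a pose let the fingers close. It gives the time, the measured TCP pose, the force and the opening at its end, in the units of the state.
- bot.get_state(): the state, without advancing time (a new reading comes with each control period).
- bot.camera(name): name is "scene" or "top" or "wrist"; returns a dict with "pixels" (400x640x3 uint8, blue, green, red), "fx", "fy", "cx", "cy" (pixels), "distortion" ([k1, k2, p1, p2, k3] as OpenCV has them; the pictures are not rectified), "R" (3x3) and "t" (3): a world point X has camera coordinates R X + t. Camera axes: x right, y down, z forward; pixel columns grow to the right and rows downward; lengths in m; the calibration is good to about 2 mm. A picture is of the moment at which its call begins. There is no depth.
- bot.finish_job(): hands the job in, once; it reports no verdict.
Trained networks look in the newest picture that a camera, given by its name, has taken for a name from the list of things; names that differ only in an ending like _2 or _b are one class to them, and where a whole thing is asked for, a point or a joint stands for the part that bears it (a point fixed in the world has none). Each returns a list of dicts, best first, with "p" (0 to 1); they miss things now and then, are a little off and sometimes report something else, mostly with a low value. They report only what shows in the picture. A call takes as long as a camera call. They do not tell look-alikes from the thing itself.
- bot.search_frame(camera, name): "extent" ([left, top, right, bottom] in pixels, round what is visible of it).
The state is a dict: "time": time; "q": joint angles; "joint_velocities": joint speeds; "tau": joint torques, N m; "tool_pos": TCP position; "tcp_rot": TCP orientation; "wrist_force": force on the tool from outside, world axes, zero at the start; "ft_torque": the same for the moment, N m; "grip_width": opening from 0.0 (shut) to 1.0 (fully open).
Only numpy, scipy, OpenCV 4.12 (cv2) and the standard library are available. Lean on these libraries where they do the work, as an engineer would, in place of code of your own. Each camera call takes 0.05 s, during which the arm holds its last target. There are 200 camera calls.

## Working session

There is one attempt and no reset: what is moved stays moved. The work goes in short steps, Python scripts to look and compute and a shell command to move; the robot and the scene stay as the last step left them, time stands still between calls to the robot, and variables do not carry over. Pictures are saved under pics/ and viewed, about 8 in all and at most 12, crops included, and the job is handed in when it is done.

```bash
mkdir -p pics; ls
cat > h.py <<'E'
import numpy as np, cv2
from plant import bot
from scipy.spatial.transform import Rotation as Ro
def K(c): return np.array([[c['fx'],0,c['cx']],[0,c['fy'],c['cy']],[0,0,1.]]),np.array(c['distortion'],float)
def ray_z(c,uv,z):
    k,d=K(c); R=np.array(c['R']);t=np.array(c['t'])
    p=cv2.undistortPoints(np.array(uv,float).reshape(-1,1,2),k,d).reshape(-1,2)
    C=-R.T@t; v=np.c_[p,np.ones(len(p))]@R
    s=(np.asarray(z)-C[2])/v[:,2]; return C+v*s[:,None]
def proj(c,X):
    k,d=K(c); R=np.array(c['R']);t=np.array(c['t'])
    return cv2.projectPoints(np.array(X,float).reshape(-1,3),cv2.Rodrigues(R)[0],t,k,d)[0].reshape(-1,2)
E
python3 - <<'E'
from h import *
s=bot.get_state(); print({k:np.round(v,3) for k,v in s.items()})
for n in ["scene","top"]:
    c=bot.camera(n); cv2.imwrite(f'pics/{n}0.png',c['pixels'])
    C=-np.array(c['R']).T@np.array(c['t']); print(n,C.round(3),c['fx'])
    for o in ["press","guard","slide","push_face","lever","lever_tip","spare_die","tin"]:
        print(o,[(np.round(r['extent']).astype(int).tolist(),round(r['p'],2)) for r in bot.search_frame(n,o)[:3]])
E
```

```text
pics
{'time': np.float64(0.0), 'q': array([-1.27 ,  0.478,  0.022,  1.556, -0.011,  1.109, -0.083]), 'joint_velocities': array([ 0.   , -0.001,  0.   , -0.   ,  0.   ,  0.   ,  0.001]), 'tau': array([-0.0000e+00, -5.9646e+01,  1.6080e+00, -2.8119e+01,  1.2000e-02,
        9.0000e-03, -0.0000e+00]), 'tool_pos': array([0.268, 0.619, 0.255]), 'tcp_rot': array([ 0.203,  0.979, -0.001, -0.   ]), 'wrist_force': array([-0.255,  0.618, -0.25 ]), 'ft_torque': array([-0.003, -0.002,  0.046]), 'grip_width': np.float64(1.001)}
scene [ 1.073 -0.458  0.713] 361.4872046442652
press [([260, 247, 272, 267], 0.33)]
guard [([279, 195, 376, 302], 0.94)]
slide [([274, 212, 343, 278], 0.97), ([291, 151, 323, 187], 0.91), ([137, 192, 210, 230], 0.79)]
push_face [([136, 196, 216, 232], 0.72), ([293, 151, 325, 186], 0.62), ([272, 213, 344, 277], 0.6)]
lever [([321, 219, 370, 264], 0.81)]
lever_tip [([320, 220, 371, 263], 0.68), ([373, 153, 404, 174], 0.55)]
spare_die [([317, 214, 327, 224], 0.59)]
tin [([258, 247, 274, 267], 0.68)]
top [0.374 0.006 1.2  ] 390.6308361626008
press [([291, 112, 388, 242], 0.95)]
guard [([307, 126, 370, 192], 0.88)]
slide [([386, 270, 444, 347], 0.91), ([330, 159, 353, 229], 0.76), ([233, 272, 288, 301], 0.6)]
push_face [([384, 273, 443, 348], 0.67), ([330, 156, 355, 227], 0.64), ([229, 272, 288, 300], 0.64)]
lever [([334, 119, 346, 164], 0.54)]
lever_tip [([331, 119, 344, 164], 0.65), ([328, 156, 353, 228], 0.15)]
spare_die [([302, 198, 314, 215], 0.57)]
tin [([368, 195, 385, 214], 0.58)]
```

Run:
```python
import cv2
a=cv2.imread('pics/scene0.png'); b=cv2.imread('pics/top0.png')
cv2.imwrite('pics/topc.png',cv2.resize(b[90:250,270:430],None,fx=3.75,fy=3.75,interpolation=cv2.INTER_CUBIC))
```

```text
(no output)
```

View pics/top0.png

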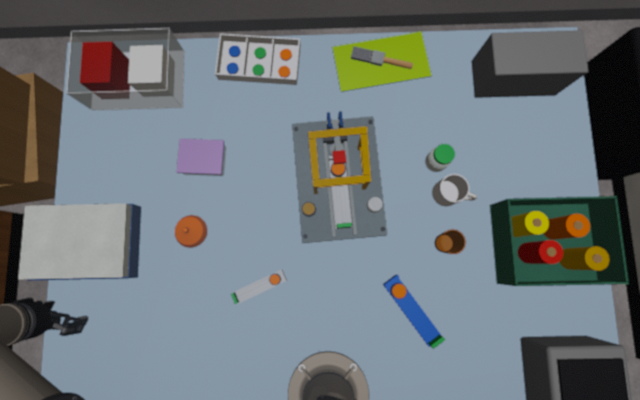

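View pics/topc.png

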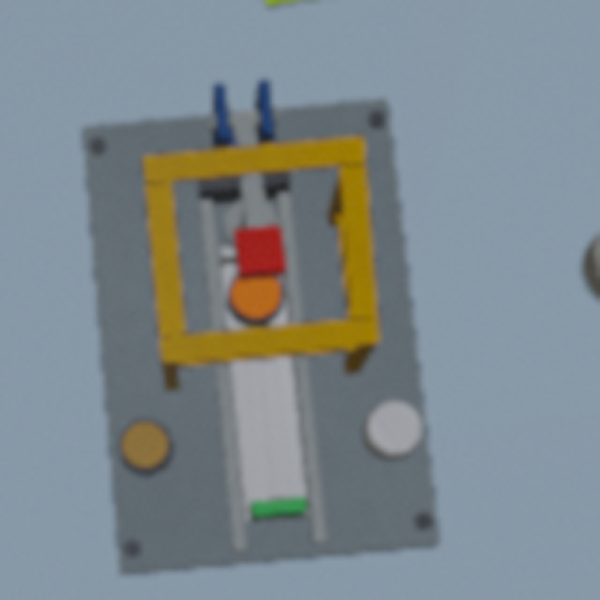

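View pics/scene0.png

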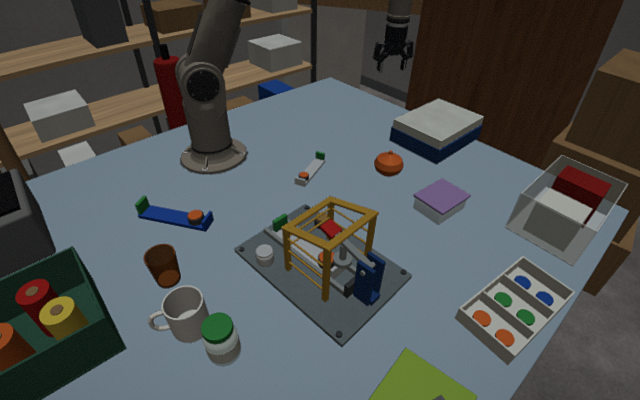

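The top view (crop mapped back by /3.75 + (270,90)) shows the base plate corners at crop px (83,128), (386,100), (438,545) and (120,573). The green block is at (279,507), the red paddle at (260,251) and the guard window around it. The slide in the track is the right one; the blue one and the small grey one are look-alikes. The scene view agrees with this.

```bash
cat >> h.py <<'E'
def P2W(p,X):
    X=np.array(X,float).reshape(-1,3); c,s=np.cos(p[2]),np.sin(p[2])
    return np.c_[p[0]+c*X[:,0]-s*X[:,1],p[1]+s*X[:,0]+c*X[:,1],X[:,2]]
E
python3 - <<'E'
from h import *
from scipy.optimize import least_squares
c=bot.camera("top"); sc=bot.camera("scene")
f=lambda a:(np.array(a,float)+.5)/3.75-.5+np.array([270,90])
base=f([(83,128),(386,100),(438,545),(120,573)])
B=np.array([(.165,.13,.015),(.165,-.13,.015),(-.215,-.13,.015),(-.215,.13,.015)])
r=least_squares(lambda p:(proj(c,P2W(p,B))-base).ravel(),[.7,0,0]); p=r.x
print("base fit",p.round(4),r.fun.round(2))
sb=np.array([(235,249),(341,346),(411,273)],float)
print("scene resid",(proj(sc,P2W(p,B[[2,1,0]]))-sb).round(1).tolist())
r2=least_squares(lambda p:np.r_[(proj(c,P2W(p,B))-base).ravel(),(proj(sc,P2W(p,B[[2,1,0]]))-sb).ravel()],p); print("joint",r2.x.round(4),r2.fun.round(1))
c0,s0=np.cos(p[2]),np.sin(p[2])
def w2p(W): d=W[:,:2]-p[:2]; return (d@np.array([[c0,-s0],[s0,c0]])).round(4)
print("paddle",w2p(ray_z(c,f([(260,251)]),.154)))
print("green",w2p(ray_z(c,f([(252,517),(306,512)]),.065)),w2p(ray_z(c,f([(251,503),(305,498)]),.065)))
print("dies",w2p(ray_z(c,f([(147,446)]),.03)),w2p(ray_z(c,f([(394,428)]),.04)))
print("guard in",w2p(ray_z(c,f([(173,180),(340,167),(355,322),(180,334)]),[.195,.195,.16,.16])))
for s in [bot.get_state()]: print(Ro.from_quat(s['tcp_rot']).as_matrix().round(3))
# overlay in both
for n,cc in (("top",c),("scene",sc)):
    im=cc['pixels'].copy()
    for X in [(-.135,0,.046),(0.006,0,.154),(0,0,.17)]+B.tolist():
        u=proj(cc,P2W(r2.x,X))[0]; cv2.circle(im,tuple(int(round(v*8)) for v in u),8,(255,0,255),-1,cv2.LINE_AA,3)
    im=im[90:250,270:430] if n=="top" else im[180:360,220:430]
    cv2.imwrite(f'pics/{n}_ov.png',cv2.resize(im,None,fx=3.6,fy=3.2))
E
```

```text
base fit [ 0.6552 -0.0448  0.0679] [-0.5  -0.56  0.44 -0.6   0.49  0.39 -0.43  0.64]
scene resid [[-1.7, -1.6], [0.5, -2.1], [1.1, 0.8]]
joint [ 0.6559 -0.0456  0.0685] [-0.3 -0.8  0.6 -0.9  0.8  0.1 -0.1  0.4 -1.9 -1.3  0.6 -1.6  1.2  1.2]
paddle [[ 0.0049 -0.0005]]
green [[-0.1819  0.0204]
 [-0.1818 -0.0216]] [[-0.171   0.0201]
 [-0.1709 -0.022 ]]
dies [[-0.1143  0.0976]] [[-0.1192 -0.1004]]
guard in [[ 0.0515  0.0588]
 [ 0.0498 -0.0603]
 [-0.0558 -0.0633]
 [-0.0529  0.0637]]
[[-0.918  0.398  0.   ]
 [ 0.398  0.918  0.   ]
 [ 0.     0.    -1.   ]]
```

```bash
cat >> h.py <<'E'
PR=np.array([.6556,-.0454,.0682])
def plan(tip,tilt=0.,pr=None):
    "tip in press frame, tilt deg: tool leaning toward press -x on top; prints travel/twist from the current pose"
    pr=PR if pr is None else pr
    s=bot.get_state(); R0=Ro.from_quat(s['tcp_rot']); p0=np.array(s['tool_pos'])
    Rt=Ro.from_euler('z',pr[2])*Ro.from_euler('y',-np.radians(tilt))*Ro.from_matrix(np.array([[-1,0,0],[0,1,0],[0,0,-1.]]))
    W=P2W(pr,tip)[0]-bot.tip_extent*Rt.as_matrix()[:,2]
    print('tcp',W.round(4),'travel',R0.inv().apply(W-p0).round(4).tolist(),'twist',(R0.inv()*Rt).as_rotvec().round(4).tolist())
def where(pr=None):
    pr=PR if pr is None else pr
    s=bot.get_state(); R=Ro.from_quat(s['tcp_rot']).as_matrix(); t=np.array(s['tool_pos'])+bot.tip_extent*R[:,2]
    d=t[:2]-pr[:2]; c,q=np.cos(pr[2]),np.sin(pr[2])
    print('t',s['time'],'tip(press)',np.round([c*d[0]+q*d[1],-q*d[0]+c*d[1],t[2]],4),'F',np.round(s['wrist_force'],2),'z',R[:,2].round(3),'q',np.round(s['q'],2))
E
python3 - <<'E'
from h import *
print(bot.tip_extent); where()
s=bot.get_state(); R0=Ro.from_quat(s['tcp_rot'])
print('wp',R0.inv().apply(np.array([.46,.33,.255])-s['tool_pos']).round(4))
plan([-.222,0,.23]); plan([-.222,0,.15])
E
```

```text
0.025
t 1.0 tip(press) [-0.3411  0.6897  0.2313] F [ 0.56 -0.42 -0.16] z [ 0.  0. -1.] q [-1.27  0.48  0.02  1.56 -0.01  1.11 -0.08]
wp [-0.2909 -0.1894  0.0013]
tcp [ 0.4341 -0.0605  0.255 ] travel [-0.4224, -0.558, 0.0013] twist [0.0001, 0.0, -0.477]
tcp [ 0.4341 -0.0605  0.175 ] travel [-0.4224, -0.558, 0.0813] twist [0.0001, 0.0, -0.477]
```

View pics/scene_ov.png

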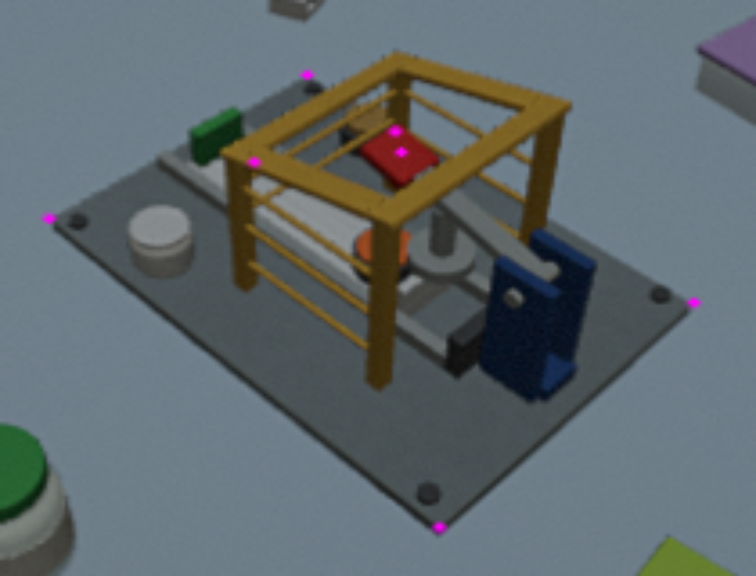

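The overlay (magenta) falls on the base corners and on the paddle, so the press pose holds. Moving now: gripper shut, via a waypoint.

```bash
python3 -m jog '[{"travel":[-0.29,-0.19,0],"twist":[0,0,-0.477]},{"travel":[-0.29,-0.19,0],"twist":[0,0,-0.477]},{"travel":[-0.29,-0.19,0],"twist":[0,0,-0.477]},{"travel":[-0.29,-0.19,0],"twist":[0,0,-0.477]},{"travel":[-0.29,-0.19,0],"twist":[0,0,-0.477]},{"travel":[-0.29,-0.19,0],"twist":[0,0,-0.477]},{"travel":[-0.29,-0.19,0],"twist":[0,0,-0.477]},{"travel":[-0.29,-0.19,0],"twist":[0,0,-0.477]}]' -1 40; python3 -c "
from h import *
where(); plan([-.222,0,.20])"
```

```text
time: 1.8
tool_pos: [0.4637, 0.3222, 0.2566]
tcp_rot: [-0.028, 1.0, -0.002, 0.001]
wrist_force: [0.4, -0.1, -0.6]
grip_width: 0.003
t 1.8 tip(press) [-0.1664  0.3797  0.2316] F [ 0.36 -0.09 -0.58] z [ 0.002 -0.003 -1.   ] q [-0.75  0.3   0.03  1.83 -0.01  1.02  0.92]
tcp [ 0.4341 -0.0605  0.225 ] travel [0.0512, -0.3803, 0.0327] twist [-0.0032, 0.0022, -0.0117]
```

```bash
python3 -m jog '[{"travel":[0.05,-0.38,0.03],"twist":[0,0,-0.01]},{"travel":[0.05,-0.38,0.03],"twist":[0,0,-0.01]},{"travel":[0.05,-0.38,0.03],"twist":[0,0,-0.01]},{"travel":[0.05,-0.38,0.03],"twist":[0,0,-0.01]},{"travel":[0.05,-0.38,0.03],"twist":[0,0,-0.01]},{"travel":[0.05,-0.38,0.03],"twist":[0,0,-0.01]},{"travel":[0.05,-0.38,0.03],"twist":[0,0,-0.01]},{"travel":[0.05,-0.38,0.03],"twist":[0,0,-0.01]},{"travel":[0.05,-0.38,0.03],"twist":[0,0,-0.01]},{"travel":[0.05,-0.38,0.03],"twist":[0,0,-0.01]}]'
python3 - <<'E'
from h import *
where(); plan([-.215,0,.042])
c=bot.camera("wrist"); cv2.imwrite('pics/w1.png',c['pixels'])
print('cam',(-np.array(c['R']).T@np.array(c['t'])).round(3))
print(bot.search_frame("wrist","push_face")[:2], bot.search_frame("wrist","slide")[:2])
print(proj(c,P2W(PR,[(-.182,.022,.065),(-.182,-.022,.065)])).round(1).tolist())
E
```

```text
time: 2.8
tool_pos: [0.435, -0.0528, 0.2265]
tcp_rot: [-0.038, 0.999, 0.0, 0.0]
wrist_force: [0.3, 1.4, -1.0]
grip_width: -0.002
t 2.8 tip(press) [-0.2206  0.0077  0.2015] F [ 0.33  1.38 -0.96] z [ 0.  0. -1.] q [-0.27  0.12  0.26  2.14 -0.04  0.89  1.67]
tcp [ 0.4411 -0.0601  0.067 ] travel [-0.0055, -0.0078, 0.1595] twist [0.0003, 0.0004, 0.0084]
cam [ 0.35  -0.058  0.344]
[{'extent': [515.3, 21.2, 640.0, 102.4], 'p': 0.8}, {'extent': [112.9, 4.3, 199.5, 45.8], 'p': 0.76}] [{'extent': [516.7, 19.4, 640.0, 99.1], 'p': 0.88}, {'extent': [286.3, 208.2, 338.9, 389.6], 'p': 0.64}]
[[337.2, 228.7], [286.5, 228.4]]
```

View pics/w1.png

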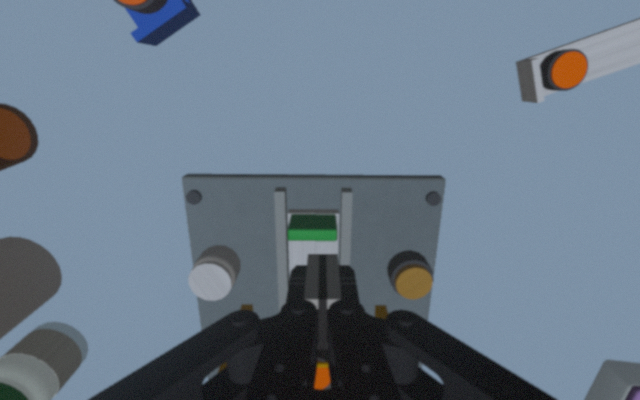

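The wrist view shows the outer top edge of the green block at row ~229, columns 289–336. Predicted was (286–337, 228.5), so it matches. Going down in front of it.

```bash
python3 -m jog '[{"travel":[-0.005,-0.008,0.05],"twist":[0,0,0.008]},{"travel":[-0.005,-0.008,0.1],"twist":[0,0,0.008]},{"travel":[-0.005,-0.008,0.14],"twist":[0,0,0.008]},{"travel":[-0.005,-0.008,0.159],"twist":[0,0,0.008]},{"travel":[-0.005,-0.008,0.159],"twist":[0,0,0.008]},{"travel":[-0.005,-0.008,0.159],"twist":[0,0,0.008]}]'; python3 -c "
from h import *
where(); plan([-.195,0,.042]);plan([-.146,0,.042])"
```

```text
time: 3.55
tool_pos: [0.441, -0.0595, 0.0676]
tcp_rot: [-0.036, 0.999, 0.0, -0.0]
wrist_force: [0.0, 0.3, 0.5]
grip_width: 0.0
t 3.55 tip(press) [-0.2151  0.0006  0.0426] F [0.   0.28 0.48] z [-0.  0. -1.] q [-0.18  0.42  0.21  2.25 -0.18  0.49  1.81]
tcp [ 0.4611 -0.0587  0.067 ] travel [-0.0201, -0.0007, 0.0006] twist [0.0003, -0.0002, 0.0036]
tcp [ 0.5099 -0.0553  0.067 ] travel [-0.0691, -0.0008, 0.0006] twist [0.0003, -0.0002, 0.0036]
```

```bash
python3 -m jog '[{"travel":[-0.01,-0.001,0],"twist":[0,0,0.004]},{"travel":[-0.016,-0.001,0],"twist":[0,0,0.004]},{"travel":[-0.021,-0.001,0],"twist":[0,0,0.004]},{"travel":[-0.026,-0.001,0],"twist":[0,0,0.004]},{"travel":[-0.031,-0.001,0],"twist":[0,0,0.004]},{"travel":[-0.036,-0.001,0],"twist":[0,0,0.004]},{"travel":[-0.041,-0.001,0],"twist":[0,0,0.004]},{"travel":[-0.046,-0.001,0],"twist":[0,0,0.004]},{"travel":[-0.051,-0.001,0],"twist":[0,0,0.004]},{"travel":[-0.056,-0.001,0],"twist":[0,0,0.004]},{"travel":[-0.060,-0.001,0],"twist":[0,0,0.004]},{"travel":[-0.062,-0.001,0],"twist":[0,0,0.004]}]'
python3 - <<'E'
from h import *
where()
c=bot.camera("wrist"); cv2.imwrite('pics/w2.png',c['pixels'][100:400,150:500])
for x in (-.150,-.145,-.135): print(x,proj(c,P2W(PR,[(x,.022,.065),(x,-.022,.065)])).round(1).tolist())
E
```

```text
time: 4.75
tool_pos: [0.503, -0.0569, 0.0673]
tcp_rot: [-0.033, 0.999, 0.0, 0.0]
wrist_force: [-2.8, -0.6, 1.1]
grip_width: -0.002
t 4.75 tip(press) [-0.153  -0.001   0.0423] F [-2.79 -0.57  1.12] z [ 0.  0. -1.] q [-0.18  0.49  0.21  2.11 -0.19  0.56  1.8 ]
-0.15 [[376.8, 307.7], [268.1, 308.0]]
-0.145 [[376.2, 318.0], [268.7, 318.3]]
-0.135 [[375.1, 337.9], [270.0, 338.2]]
```

View pics/w2.png

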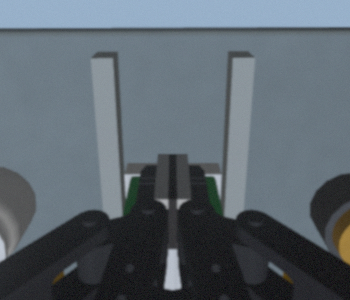

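The fingers hide most of the block, with its dark green face showing either side at crop rows ~175–215. At 2.8 N the slide is moving. I'll keep creeping forward until the force rises.

```bash
python3 -m jog '[{"travel":[-0.002,0.001,0],"twist":[0,0,0]},{"travel":[-0.004,0.001,0],"twist":[0,0,0]},{"travel":[-0.006,0.001,0],"twist":[0,0,0]},{"travel":[-0.008,0.001,0],"twist":[0,0,0]},{"travel":[-0.008,0.001,0],"twist":[0,0,0]},{"travel":[-0.008,0.001,0],"twist":[0,0,0]}]'; python3 -c "
from h import *
where()"
```

```text
time: 5.4
tool_pos: [0.5109, -0.0554, 0.0674]
tcp_rot: [-0.033, 0.999, -0.0, 0.001]
wrist_force: [-0.4, -0.6, -0.1]
grip_width: 0.002
t 5.4 tip(press) [-1.45e-01 -1.00e-04  4.24e-02] F [-0.4  -0.63 -0.13] z [ 0.001 -0.    -1.   ] q [-0.19  0.5   0.21  2.09 -0.19  0.57  1.8 ]
```

```bash
python3 -m jog '[{"travel":[-0.0015,0,0],"twist":[0,0,0]},{"travel":[-0.003,0,0],"twist":[0,0,0]},{"travel":[-0.004,0,0],"twist":[0,0,0]}]';python3 -m jog '[{"travel":[-0.0015,0,0],"twist":[0,0,0]},{"travel":[-0.003,0,0],"twist":[0,0,0]}]'; python3 -c "
from h import *
where()"
```

```text
time: 5.7
tool_pos: [0.5112, -0.0555, 0.0667]
tcp_rot: [-0.033, 0.999, 0.0, -0.003]
wrist_force: [-10.8, -0.8, 6.5]
grip_width: 0.002
time: 5.9
tool_pos: [0.5113, -0.0555, 0.0662]
tcp_rot: [-0.033, 0.999, 0.0, -0.006]
wrist_force: [-17.9, -1.8, 10.7]
grip_width: 0.001
t 5.9 tip(press) [-0.145  -0.0002  0.0412] F [-17.87  -1.78  10.73] z [-0.012  0.    -1.   ] q [-0.19  0.5   0.22  2.08 -0.19  0.59  1.8 ]
```

The tool stopped at x = -0.145 (finger half-depth ~10 mm, so the face is at -0.135) with 18 N, so the slide is against the stop. Backing off and up, then looking.

```bash
python3 -m jog '[{"travel":[0.003,0,0],"twist":[0,0,0]},{"travel":[0.007,0,0],"twist":[0,0,0]},{"travel":[0.03,0,0],"twist":[0,0,0]},{"travel":[0.06,0,0],"twist":[0,0,0]},{"travel":[0.06,0,-0.04],"twist":[0,0,0]},{"travel":[0.06,0,-0.09],"twist":[0,0,0]},{"travel":[0.06,0,-0.14],"twist":[0,0,0]},{"travel":[0.06,0,-0.19],"twist":[0,0,0]},{"travel":[0.06,0,-0.21],"twist":[0,0,0]},{"travel":[0.06,0,-0.21],"twist":[0,0,0]}]'
python3 - <<'E'
from h import *
where()
c=bot.camera("wrist"); cv2.imwrite('pics/w3.png',c['pixels'])
for x in (-.138,-.135): print(x,proj(c,P2W(PR,[(x,.022,.065),(x,-.022,.065)])).round(1).tolist())
plan([-.01,0,.25],15);plan([-.01,0,.30],15);plan([.0,0,.155],15);plan([0,0,.121],15)
E
```

```text
time: 6.9
tool_pos: [0.4602, -0.0589, 0.2813]
tcp_rot: [-0.033, 0.999, 0.0, 0.005]
wrist_force: [-0.7, 1.1, -0.1]
grip_width: -0.001
t 6.9 tip(press) [-1.957e-01 -1.000e-04  2.563e-01] F [-0.66  1.15 -0.06] z [ 0.009  0.001 -1.   ] q [-0.29  0.09  0.31  2.03 -0.03  1.02  1.67]
-0.138 [[342.8, 222.2], [300.2, 222.3]]
-0.135 [[342.7, 224.9], [300.3, 225.0]]
tcp [ 0.6392 -0.0465  0.2741] travel [-0.1807, 0.0003, 0.0058] twist [0.0003, -0.2565, -0.0018]
tcp [ 0.6392 -0.0465  0.3241] travel [-0.181, 0.0003, -0.0442] twist [0.0003, -0.2565, -0.0018]
tcp [ 0.6491 -0.0458  0.1791] travel [-0.1902, 0.0003, 0.1009] twist [0.0003, -0.2565, -0.0018]
tcp [ 0.6491 -0.0458  0.1451] travel [-0.1901, 0.0002, 0.1349] twist [0.0003, -0.2565, -0.0018]
```

View pics/w3.png

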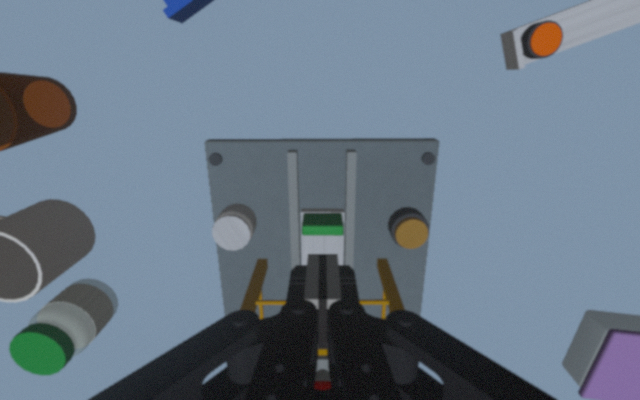

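The block's edge is at row ~226 (predicted 225 for home): the slide is home, and the dies are undisturbed. Next: over the window with a 15° tilt to match the guard.

```bash
python3 -m jog '[{"travel":[-0.05,0,-0.01],"twist":[0,-0.1,0]},{"travel":[-0.1,0,-0.01],"twist":[0,-0.2565,0]},{"travel":[-0.15,0,0.0],"twist":[0,-0.2565,0]},{"travel":[-0.195,0,0.005],"twist":[0,-0.2565,-0.002]},{"travel":[-0.195,0,0.005],"twist":[0,-0.2565,-0.002]},{"travel":[-0.195,0,0.005],"twist":[0,-0.2565,-0.002]},{"travel":[-0.195,0,0.005],"twist":[0,-0.2565,-0.002]}]'
python3 - <<'E'
from h import *
where(); plan([.005,0,.165],15);plan([.005,0,.118],15)
c=bot.camera("scene"); cv2.imwrite('pics/s2.png',cv2.resize(c['pixels'][130:330,220:430],None,fx=3,fy=3,interpolation=cv2.INTER_CUBIC))
E
```

```text
time: 7.65
tool_pos: [0.6509, -0.0466, 0.271]
tcp_rot: [-0.033, 0.991, 0.004, 0.127]
wrist_force: [-0.4, -0.3, 0.4]
grip_width: 0.0
t 7.65 tip(press) [ 0.0015 -0.0008  0.2468] F [-0.43 -0.34  0.37] z [ 0.251  0.017 -0.968] q [-0.26  0.32  0.3   1.81 -0.16  0.78  1.75]
tcp [ 0.6541 -0.0455  0.1891] travel [0.0174, 0.0009, 0.0801] twist [-0.0006, -0.0076, -0.0007]
tcp [ 0.6541 -0.0455  0.1421] travel [0.0292, 0.0009, 0.1256] twist [-0.0006, -0.0076, -0.0007]
```

View pics/s2.png

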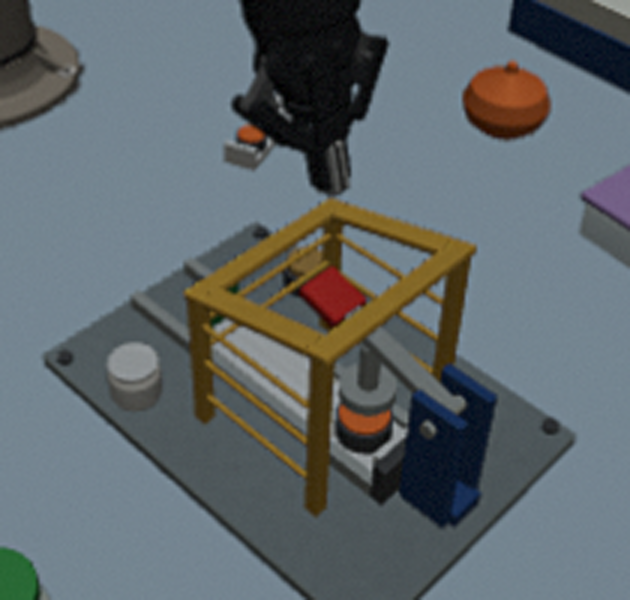

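The scene view shows the tip above the window, the slide home under the ram, and the gripper's knuckles spread wide. I'll check their width against the window before going in.

Run:
```python
from h import *
s=bot.get_state(); R=Ro.from_quat(s['tcp_rot']).as_matrix(); p=np.array(s['tool_pos'])
out=[]
for n in("scene","top"):
    c=bot.camera(n); k=6
    u0=proj(c,p)[0].astype(int)-[50,60 if n=="scene" else 45]
    im=cv2.resize(c['pixels'][u0[1]:u0[1]+90,u0[0]:u0[0]+100],None,fx=4,fy=4,interpolation=cv2.INTER_CUBIC)
    im=cv2.convertScaleAbs(im,alpha=2.2,beta=20)
    for d,col in((0,(255,255,255)),(47,(0,255,255)),(60,(0,255,0)),(73,(255,0,255)),(100,(255,255,0))):
        q=proj(c,[p+R@np.array([0,y,.025-d/1000]) for y in(-.053,.053)])
        q=((q-u0+.5)*4-.5).astype(int); cv2.line(im,tuple(map(int,q[0])),tuple(map(int,q[1])),col,1)
    out.append(im)
cv2.imwrite('pics/ov3.png',np.hstack(out))
```

```text
(no output)
```

View pics/ov3.png

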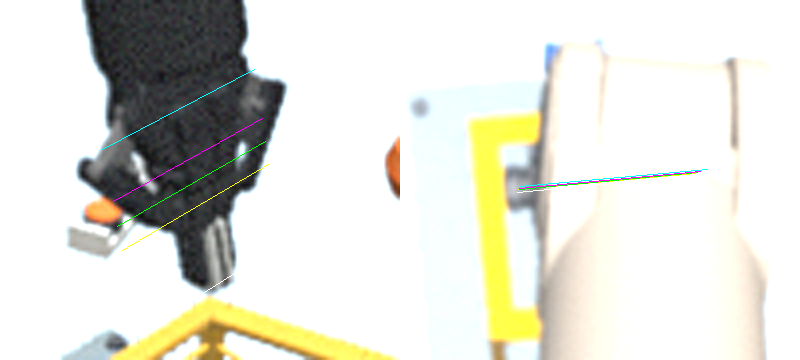

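At 47–60 mm behind the tip, the level of the guard at full press, the knuckles span no more than about ±48 mm, and the window is ±60. They only reach ±60 mm at 73 mm back, above the guard. It fits, so I'm descending.

```bash
python3 -m jog '[{"travel":[0.004,0.001,0.03],"twist":[0,-0.008,0]},{"travel":[0.01,0.001,0.055],"twist":[0,-0.008,0]},{"travel":[0.017,0.001,0.08],"twist":[0,-0.008,0]},{"travel":[0.017,0.001,0.08],"twist":[0,-0.008,0]},{"travel":[0.017,0.001,0.08],"twist":[0,-0.008,0]}]'; python3 -c "
from h import *
where(); plan([.005,0,.15],15);plan([.004,0,.135],15);plan([.002,0,.122],15)"
```

```text
time: 8.3
tool_pos: [0.6557, -0.045, 0.1914]
tcp_rot: [-0.034, 0.991, 0.004, 0.132]
wrist_force: [0.2, -0.0, -0.3]
grip_width: -0.001
t 8.3 tip(press) [0.0066 0.0004 0.1673] F [ 0.25 -0.04 -0.33] z [ 0.261  0.018 -0.965] q [-0.23  0.41  0.26  1.88 -0.21  0.61  1.8 ]
tcp [ 0.6541 -0.0455  0.1741] travel [0.006, -0.0004, 0.0162] twist [-0.0003, 0.003, -0.0003]
tcp [ 0.6531 -0.0456  0.1591] travel [0.0109, -0.0004, 0.0304] twist [-0.0003, 0.003, -0.0003]
tcp [ 0.6511 -0.0457  0.1461] travel [0.0162, -0.0004, 0.0425] twist [-0.0003, 0.003, -0.0003]
```

```bash
python3 -m jog '[{"travel":[0.003,0,0.008],"twist":[0,0.003,0]},{"travel":[0.006,0,0.016],"twist":[0,0.003,0]},{"travel":[0.008,0,0.023],"twist":[0,0.003,0]},{"travel":[0.011,0,0.030],"twist":[0,0.003,0]},{"travel":[0.013,0,0.036],"twist":[0,0.003,0]},{"travel":[0.015,0,0.040],"twist":[0,0.003,0]}]'; python3 -c "
from h import *
where()"
```

```text
time: 8.9
tool_pos: [0.6521, -0.0453, 0.148]
tcp_rot: [-0.034, 0.991, 0.004, 0.131]
wrist_force: [-0.7, -0.6, 6.3]
grip_width: 0.003
t 8.9 tip(press) [0.003  0.0004 0.1239] F [-0.73 -0.63  6.33] z [ 0.259  0.017 -0.966] q [-0.2   0.46  0.23  1.91 -0.24  0.53  1.83]
```

```bash
python3 -m jog '[{"travel":[0.0005,0,0.002],"twist":[0,0,0]},{"travel":[0.001,0,0.004],"twist":[0,0,0]},{"travel":[0.0015,0,0.005],"twist":[0,0,0]}]'; python3 -c "
from h import *
where()"
```

```text
time: 9.2
tool_pos: [0.6523, -0.0453, 0.1456]
tcp_rot: [-0.034, 0.991, 0.005, 0.131]
wrist_force: [-14.4, -0.2, 32.2]
grip_width: -0.003
t 9.2 tip(press) [0.0032 0.0003 0.1214] F [-14.37  -0.18  32.16] z [ 0.26   0.018 -0.965] q [-0.2   0.47  0.23  1.91 -0.24  0.52  1.83]
```

At the stop (32 N). I'll ease off slightly and hold about a second.

```bash
python3 -m jog '[{"travel":[-0.0004,0,-0.001],"twist":[0,0,0]},{"travel":[-0.0004,0,-0.001],"twist":[0,0,0]},{"travel":[-0.0004,0,-0.001],"twist":[0,0,0]},{"travel":[-0.0004,0,-0.001],"twist":[0,0,0]},{"travel":[-0.0004,0,-0.001],"twist":[0,0,0]},{"travel":[-0.0004,0,-0.001],"twist":[0,0,0]},{"travel":[-0.0004,0,-0.001],"twist":[0,0,0]},{"travel":[-0.0004,0,-0.001],"twist":[0,0,0]}]'
python3 - <<'E'
from h import *
where(); c=bot.camera("scene"); cv2.imwrite('pics/s3.png',cv2.convertScaleAbs(cv2.resize(c['pixels'][150:310,240:420],None,fx=4,fy=3.75,interpolation=cv2.INTER_CUBIC),alpha=1.5,beta=15))
E
```

```text
time: 10.0
tool_pos: [0.6522, -0.0453, 0.1461]
tcp_rot: [-0.034, 0.991, 0.005, 0.131]
wrist_force: [-10.2, 0.3, 20.9]
grip_width: -0.001
t 10.0 tip(press) [0.0032 0.0003 0.122 ] F [-10.22   0.33  20.93] z [ 0.26   0.018 -0.965] q [-0.2   0.47  0.23  1.91 -0.24  0.52  1.83]
```

View pics/s3.png

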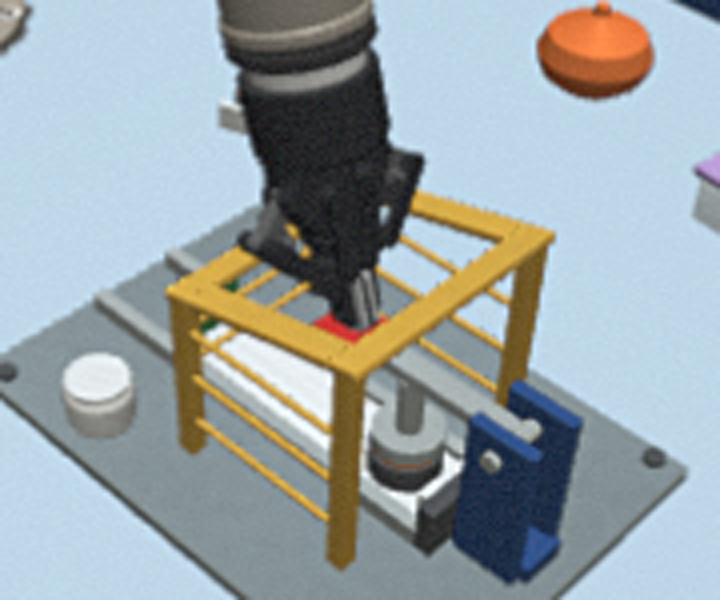

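The lever is down with the ram on the die, and the gripper is clear of the guard bars. I'll hold a few more rows, then retrace upward.

```bash
python3 -m jog '[{"travel":[0,0,0],"twist":[0,0,0]},{"travel":[0,0,0],"twist":[0,0,0]},{"travel":[-0.003,0,-0.010],"twist":[0,0,0]},{"travel":[-0.006,0,-0.022],"twist":[0,0,0]},{"travel":[-0.011,0,-0.036],"twist":[0,0,0]},{"travel":[-0.015,0,-0.052],"twist":[0,0,0]},{"travel":[-0.022,0,-0.08],"twist":[0,0,0]},{"travel":[-0.032,0,-0.12],"twist":[0,0,0]},{"travel":[-0.043,0,-0.16],"twist":[0,0,0]},{"travel":[-0.043,0,-0.16],"twist":[0,0,0]},{"travel":[-0.043,0,-0.16],"twist":[0,0,0]}]'; python3 -c "
from h import *
where()"
```

```text
time: 11.15
tool_pos: [0.652, -0.045, 0.3103]
tcp_rot: [-0.034, 0.991, 0.004, 0.131]
wrist_force: [-0.7, 0.1, -0.8]
grip_width: -0.001
t 11.15 tip(press) [0.0029 0.0007 0.2862] F [-0.75  0.06 -0.81] z [ 0.259  0.018 -0.966] q [-0.27  0.28  0.31  1.76 -0.14  0.85  1.74]
```

Withdrawing toward the robot, clear of the press, and checking from the top.

```bash
python3 -m jog '[{"travel":[0.05,0,-0.01],"twist":[0,0.1,0]},{"travel":[0.09,0.02,-0.02],"twist":[0,0.2,0]},{"travel":[0.13,0.06,-0.02],"twist":[0,0.26,0]},{"travel":[0.16,0.1,-0.02],"twist":[0,0.26,0]},{"travel":[0.16,0.15,-0.02],"twist":[0,0.26,0]},{"travel":[0.16,0.2,-0.02],"twist":[0,0.26,0]},{"travel":[0.16,0.25,-0.02],"twist":[0,0.26,0]},{"travel":[0.16,0.25,-0.02],"twist":[0,0.26,0]},{"travel":[0.16,0.25,-0.02],"twist":[0,0.26,0]},{"travel":[0.16,0.25,-0.02],"twist":[0,0.26,0]},{"travel":[0.16,0.25,-0.02],"twist":[0,0.26,0]}]'
python3 - <<'E'
from h import *
where(); c=bot.camera("top"); s=bot.camera("scene")
a=cv2.imread('pics/top0.png'); 
im=lambda x,k:cv2.resize(x,None,fx=k,fy=k,interpolation=cv2.INTER_CUBIC)
A=im(c['pixels'][100:250,280:400],3.3); B=cv2.resize(s['pixels'][180:330,230:420],(396,495))
cv2.imwrite('pics/fin.png',np.hstack([A[:495],B]))
print('home edge px',((proj(c,P2W(PR,[(-.135,.022,.065),(-.135,-.022,.065)]))-[280,100]+.5)*3.3).round(0).tolist())
for o in["jar","mug","amber_glass","squash","food_box","spare_die","tin"]:
    n=bot.search_frame("top",o)[:1]; print(o,[np.round(r['extent']).tolist() for r in n])
E
```

```text
time: 12.25
tool_pos: [0.4757, 0.1914, 0.2869]
tcp_rot: [-0.033, 0.999, -0.001, 0.0]
wrist_force: [-0.5, -0.1, -0.4]
grip_width: -0.001
t 12.25 tip(press) [-0.1634  0.2484  0.2619] F [-0.52 -0.09 -0.45] z [ 0.001 -0.001 -1.   ] q [-0.64  0.18  0.15  1.91 -0.03  1.06  1.16]
home edge px [[183.0, 369.0], [232.0, 365.0]]
jar [[431.0, 170.0, 479.0, 205.0]]
mug [[426.0, 170.0, 478.0, 206.0]]
amber_glass [[438.0, 230.0, 465.0, 255.0]]
squash [[175.0, 232.0, 182.0, 246.0]]
food_box [[175.0, 138.0, 226.0, 174.0]]
spare_die [[301.0, 199.0, 317.0, 215.0]]
tin [[372.0, 196.0, 384.0, 214.0]]
```

View pics/fin.png

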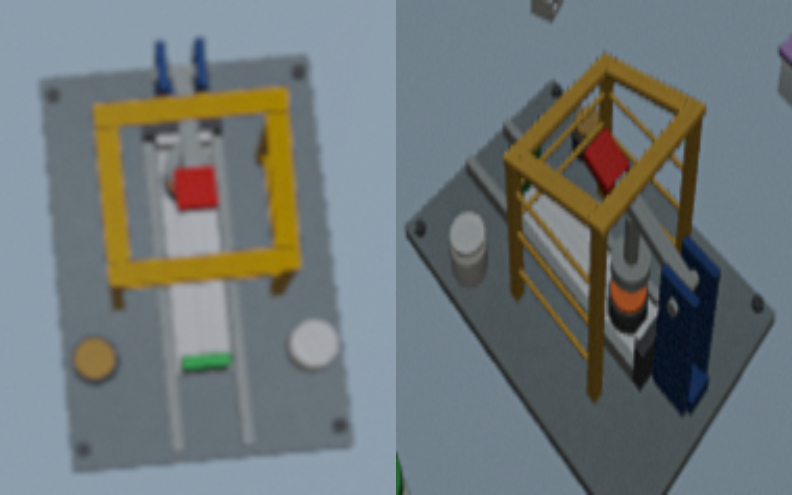

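The final view shows the green block's outer edge at (183,370)–(231,366) (home: (183,369)–(232,365)), the lever up again, and the dies in place.

```bash
python3 -c "
from plant import bot
print(bot.finish_job(), bot.get_state()['time'])"
```

```text
the job is handed in; nothing more can be done
the job is handed in; nothing more can be done
```

I made the badge and handed the job in at about 12.4 s. With the shut fingertips I pushed the slide's green block against the end stop. Then I tilted the tool 15° to match the guard, reached through the window and pressed the red lever onto its stop. I held it for about 1 s, let it spring up, and withdrew.

- **Slide:** the push stopped dead and the force climbed to 18 N. Afterwards the block's outer edge sat within about 1 px of the home position in both the wrist and top views.
- **Lever:** the fingertip stopped at 121 mm above the table with 32 N (21 N while holding). The camera showed the ram on the die during the hold and the lever back up afterwards.
- **Guard:** I saw no contact in the pictures. There was a 10–14 N sideways force during the press, which I put down to friction of the tilted tip on the paddle; I did not check it separately.
- **Other things on the bench:** the spare die and tin show in their original places. The last detector check was weak for the rest. It returned nearly the same box for the jar and the mug, and only part of the squash, which the arm was probably hiding. The arm passed only at a height well above all of them.

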